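# Switch off and unload the jar shaker

## Task

The run on the jar shaker is over: turn its speed knob anticlockwise to the off stop, and only then lift the hold-down plate by its handle straight up, keeping it level, until it is clear of the two dowels, and lay it flat, lengthways and centred, on whichever of the two rubber mats is empty. Then stand every jar from the shaker upright inside the steel tray. Leave the slide box on the other mat, and the beaker, where they are.

Things in the scene. Friction and masses are not known exactly. Their poses are not given: they have to be found in the camera images.
- shaker: Jar shaker: grey fixed housing 170 x 270 mm (x, y), deck 45 mm above the worktop. Origin under its centre, on the worktop; y runs along it, x away from the control strip. The 2 or 3 jars (places 64 mm apart) stand on the deck in a row along y at x = +40 mm, inside a rim 12 mm high (inner width 76 mm), under the hold-down plate.
- seat (a point): Seat of the hold-down plate: the point half-way between the shoulders of the shaker's two steel posts (shaker frame x = +40, y = 0, z = 115 mm). The posts stand 110 mm to either side along y, 18 mm thick up to the shoulders; from each a 12 mm dowel rises another 28 mm. The plate rests on the shoulders, 5 mm over the jars' lids.
- speed (a joint): Speed knob on the shaker's control strip, vertical axis: 0 = off (end stop), 2.7 rad = fastest. The value grows clockwise seen from above, so off is anticlockwise. It stays where left; 0.03 N m turns it. At 0 its bar lies along the shaker's x axis; at value q it is turned clockwise by q from there.
- speed_grip (a point): Point on the knob's axis at which to grip its bar, 82 mm above the worktop (shaker frame x = -48, y = -70 mm); turns with the knob. The black bar is 38 mm long (this point's x), 14 mm thick (its y), from 57 to 89 mm above the worktop, on a 40 mm round skirt.
- plate_handle (a point): Hold-down plate, aluminium, 66 x 250 x 10 mm (x, y, z), 0.3 kg, two 13.6 mm holes at y = -110 and +110 mm on the dowels. This point is the centre of its black bar handle, 14 x 84 x 16 mm, on two legs over the plate's middle; the plate's underside is 48 mm and its top 38 mm below this point. x across the plate, y along it, z up.
- jar_a_mid (a point): Screw-lid sample jar, 65 mm high, 0.1 kg; body 56 mm and lid (the top 16 mm) 59 mm in diameter. This point is on its axis, half-way up (32.5 mm over its foot). May be absent.
- jar_b_mid (a point): Screw-lid sample jar, 65 mm high, 0.1 kg; body 56 mm and lid (the top 16 mm) 59 mm in diameter. This point is on its axis, half-way up (32.5 mm over its foot). May be absent.
- jar_c_mid (a point): Screw-lid sample jar, 65 mm high, 0.1 kg; body 56 mm and lid (the top 16 mm) 59 mm in diameter. This point is on its axis, half-way up (32.5 mm over its foot). May be absent.
- tray: Fixed open steel tray, 250 x 92 mm outside (x, y), 24 mm high, walls and floor 4 mm thick. Origin under its centre, on the worktop; x along its length.
- mat_left: Black rubber mat, 94 x 280 mm (x, y), 4 mm thick, fixed on the front edge of the worktop, left of the middle. Origin under its centre; y along its length.
- mat_right: A second, like mat, on the front edge before the sink, right of the middle. Origin under its centre; y along its length.
- box_left_mid (a point): Slide box, 68 x 96 x 34 mm, lying on the left mat, or absent (then the left mat is empty). Its centre.
- box_right_mid (a point): A like slide box lying on the right mat, or absent (then the right mat is empty). Its centre. Exactly one of the two boxes is there.
- beaker_mid (a point): Plastic beaker, 70 mm wide and 92 mm high, a bystander behind the tray; centre, half-way up.
Things that resemble listed ones, but are neither listed nor needed, are in the scene too. What is shaped like the part that bears jar_c_mid but pink is not meant.

How it is judged:
By the outcome, as a careful person would: the job done as asked, in the order asked, and still so for the second after the job is handed in, with the robot touching nothing.
Of jar_a, jar_b, jar_c only 2 to 3 are there at a start; the rules pass over those that are not, and their reading is None.
Of box_left, box_right only 1 to 1 are there at a start; the rules pass over those that are not, and their reading is None.
At some moment in a run one of jar_a, jar_b, jar_c may be knocked a few centimetres aside while the robot is not near it.
It also fails if it takes over 208 s, if anything falls off the work surface, if the arm or the gripper's body presses on something with over 40 N, if the wrist force passes 120 N, or if a joint passes its speed limit or range.

## Robot

A 6-joint arm with a two-finger parallel gripper is mounted at the origin on a cart in front of the work surface, level with it; the furniture and walls round the work are solid. World frame = base frame: x ahead of the robot, y to its left, z up, the work surface at z = 0. Lengths are in m, angles in degrees, forces in N, time in s.
With the tool pointing down it reaches from about 0.325 to 0.85 m from the base axis. Payload 15.5 kg.
Tool frame: the origin (TCP) lies at the very end of the fingers, on their centre line; the grasp point (between the pads) lies arm.grip_depth behind it (arm.grip_depth is the distance from the TCP to the grasp point, in m); z points along the fingers, y is the direction in which the jaws open and shut (so a half turn about z gives the same grasp; the last joint's range is limited). The gripper opens to 91 mm and grips with 3 to 60 N. Pads are 32 mm wide; open, the fingers measure 118 mm over their backs; the gripper's body (76 mm by 178 mm) begins 60 mm behind the grasp point.
Start: joints at [-82.191, 28.281, 77.091, -0, 74.628, -5.472], TCP at [0.144, -0.608, 0.214] pointing down, gripper open.
Joint ranges: [-166.48, 166.48], [-47.26, 123.95], [12.59, 153.08], [-70.14, 250.14], [6.76, 159.57], [-176.63, 176.63]. Speed limits (degrees/s): [108.29, 108.29, 147.25, 172.46, 172.46, 172.46].

## Interface

Orientations are given as a 3x3 rotation matrix whose columns are the frame's x, y, z axes.
In Python, from rig import arm gives the robot as it stands. Calls block until the motion is done:
- arm.move_to(position, orientation): joint-space move of the TCP to a pose.
- arm.move_l(position, orientation=None, feed=0.15): straight line of the TCP; orientation=None keeps the orientation; feed is the mean speed in m/s.
- arm.move_joints(angles): joint-space move.
- arm.grip(opening): finger opening in m; the grip force is fixed at half the most; returns when the fingers have stopped.
- arm.sleep(seconds).
- arm.solve_ik(position, orientation): joint angles nearest the present ones, or None.
- arm.snapshot(name): name is "scene" or "top" or "wrist"; returns the picture (420x560x3 uint8, red, green, blue); there is no depth.
- arm.get_calibration(name): a dict with "intrinsics" (3x3 intrinsics, pixels), "cam_to_world" (4x4, takes a point from camera to world coordinates). Camera axes: x right, y down, z forward; pixel columns grow to the right and rows downward; lengths in m; the calibration is good to about 2 mm. The wrist camera is an equidistant fisheye: a pixel r from the principal point sees the ray r / f radians off the axis. A picture is of the moment at which its call begins: read the wrist's pose just before it. get_calibration takes no time and is no camera call; for the wrist camera it gives the pose at the moment of the call.
A pose or a line that the arm cannot do raises arm.Unreachable and nothing moves.
- arm.sign_off(): hands the job in, once; it reports no verdict.
Readings, each from a call of its own:
- arm.current_t(): time.
- arm.current_joint_positions(): joint angles.
- arm.current_dq(): joint speeds.
- arm.current_tau(): joint torques, N m.
- arm.current_ee_pos(): TCP position.
- arm.current_tool_rot(): TCP orientation.
- arm.current_force(): force on the tool from outside, world axes, zero at the start.
- arm.current_torque(): the same for the moment, N m.
- arm.current_width(): finger opening in m.
Only numpy, scipy, OpenCV 4.12 (cv2) and the standard library are available. Lean on these libraries where they do the work, as an engineer would, in place of code of your own. Each camera call takes 0.05 s, during which the arm holds its last target.

## Working session

There is one attempt and no reset: what is moved stays moved. The work goes in short steps, each a Python script; the robot and the scene stay as the last script left them, time stands still between calls to the robot, and variables do not carry over. Pictures are saved under pics/ and viewed, and the job is handed in when it is done.

```bash
ls; mkdir -p pics
python3 - <<'E'
from rig import arm
import cv2,numpy as np
for n in ["scene","top","wrist"]:
    c=arm.get_calibration(n); im=arm.snapshot(n)
    cv2.imwrite(f"pics/{n}0.png",im[:,:,::-1]); print(n,c["intrinsics"].round(1).tolist() if hasattr(c["intrinsics"],'round') else c["intrinsics"]);print(np.array(c["cam_to_world"]).round(3))
print(arm.current_t(),arm.grip_depth)
E
```

```text
pics
scene [[513.9, 0.0, 270.5], [0.0, 513.9, 208.2], [0.0, 0.0, 1.0]]
[[-0.889 -0.205  0.409  0.061]
 [-0.457  0.428 -0.779  1.028]
 [-0.015 -0.88  -0.475  0.752]
 [ 0.     0.     0.     1.   ]]
top [[455.2, 0.0, 286.0], [0.0, 455.2, 214.5], [0.0, 0.0, 1.0]]
[[ 0.015 -0.998  0.068  0.495]
 [-1.    -0.017 -0.017  0.024]
 [ 0.018 -0.068 -0.998  1.451]
 [ 0.     0.     0.     1.   ]]
wrist [[325.2, 0.0, 276.5], [0.0, 325.2, 206.0], [0.0, 0.0, 1.0]]
[[ 0.23  -0.942 -0.246  0.214]
 [-0.973 -0.223 -0.057 -0.591]
 [-0.001  0.253 -0.968  0.384]
 [ 0.     0.     0.     1.   ]]
0.15 0.0188
```

View pics/scene0.png

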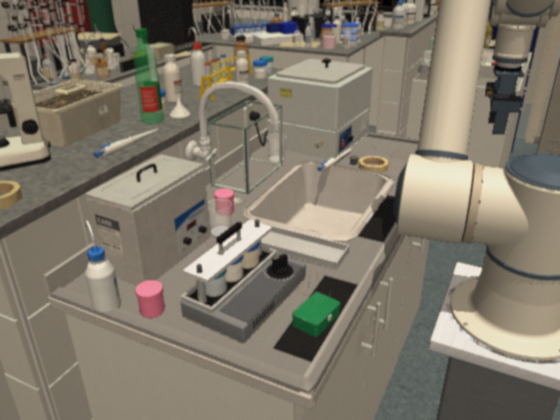

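View pics/top0.png

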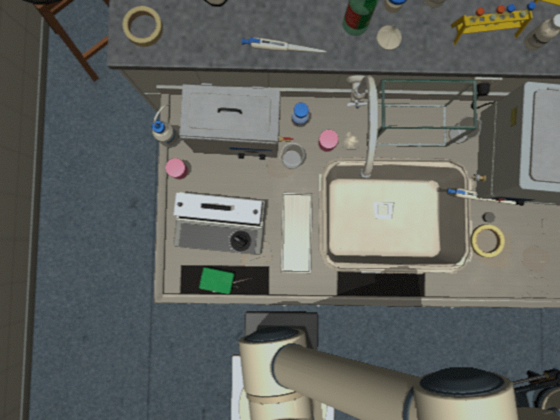

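View pics/wrist0.png

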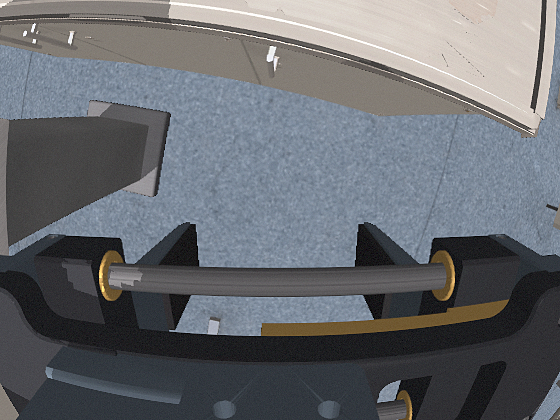

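Top view: the shaker is at about (220,223) and the green box lies on the left mat at (217,281). The right mat at (381,284) is empty, and the tray is at (297,233). Next I'll enlarge the shaker area and locate things.

Run:
```python
import cv2
t=cv2.imread("pics/top0.png"); s=cv2.imread("pics/scene0.png")
cv2.imwrite("pics/top0c.png",cv2.resize(t[120:310,150:340],None,fx=4,fy=3.1,interpolation=2) if 0 else cv2.resize(t[130:310,150:330],(600,600),interpolation=2))
cv2.imwrite("pics/scene0c.png",cv2.resize(s[180:380,130:390],(780,600),interpolation=2))
```

```text
(no output)
```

View pics/top0c.png

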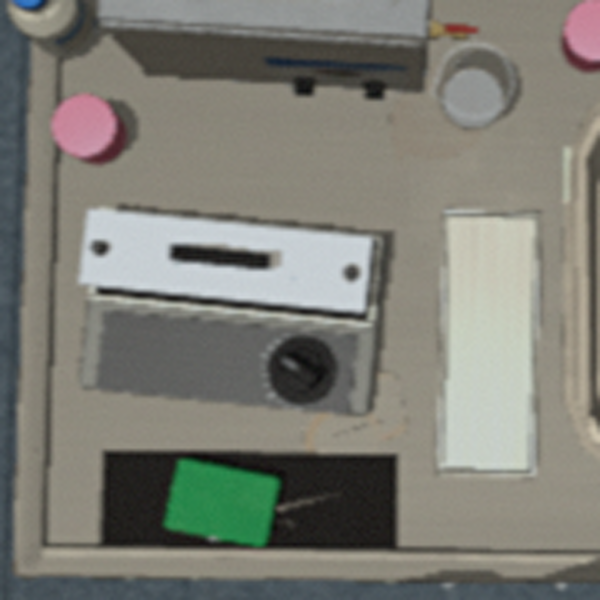

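View pics/scene0c.png

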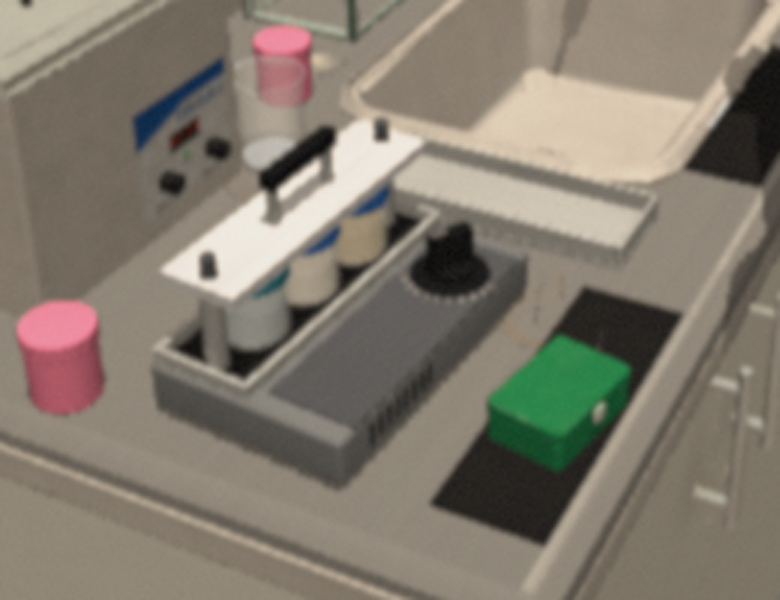

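```bash
cat > h.py <<'E'
from rig import arm
import cv2,numpy as np
def ray(px,c,fish=False):
    K=np.array(c["intrinsics"]);T=np.array(c["cam_to_world"])
    v=np.array([(px[0]-K[0,2])/K[0,0],(px[1]-K[1,2])/K[1,1]])
    if fish:
        r=np.hypot(*v); d=np.array([*(v/r*np.sin(r)),np.cos(r)]) if r>1e-9 else np.array([0,0,1.])
    else: d=np.array([*v,1.])
    return T[:3,3],T[:3,:3]@d
def onz(px,c,z,fish=False):
    o,d=ray(px,c,fish); return o+d*(z-o[2])/d[2]
def proj(P,c,fish=False):
    K=np.array(c["intrinsics"]);T=np.array(c["cam_to_world"])
    q=T[:3,:3].T@(np.array(P)-T[:3,3])
    if fish:
        r=np.hypot(q[0],q[1]);th=np.arctan2(r,q[2]);v=q[:2]/r*th
    else: v=q[:2]/q[2]
    return v*K[0,0]+K[:2,2]
def down(a):
    """tool z down, jaw (y) axis at angle a deg from world x"""
    a=np.radians(a);y=np.array([np.cos(a),np.sin(a),0]);z=np.array([0,0,-1.])
    return np.column_stack([np.cross(y,z),y,z])
def snap(n,f):
    c=arm.get_calibration(n);im=arm.snapshot(n);cv2.imwrite(f"pics/{f}.png",im[:,:,::-1]);return im,c
E
python3 - <<'E'
from h import *
t=cv2.imread("pics/top0.png");c=arm.get_calibration("top")
hsv=cv2.cvtColor(t,cv2.COLOR_BGR2HSV)
def big(m,roi):
    z=np.zeros_like(m);x0,y0,x1,y1=roi;z[y0:y1,x0:x1]=m[y0:y1,x0:x1]
    k=max(cv2.findContours(z,cv2.RETR_EXTERNAL,cv2.CHAIN_APPROX_NONE)[0],key=cv2.contourArea);return k
def rect(k,z,name):
    P=np.array([onz(p[0],c,z)[:2] for p in k],np.float32)
    r=cv2.minAreaRect(P*1000);print(name,np.round(r[0],1),np.round(r[1],1),round(r[2],1),cv2.contourArea(k))
plate=((hsv[...,2]>175)&(hsv[...,1]<40)).astype(np.uint8)*255
rect(big(plate,(165,185,272,230)),.125,"plate")
tray=((hsv[...,2]>165)).astype(np.uint8)*255
rect(big(tray,(278,185,316,280)),.014,"tray")
blk=((hsv[...,2]<60)).astype(np.uint8)*255
rect(big(blk,(325,265,435,302)),.004,"matR")
rect(big(blk,(195,200,238,213)),.173,"handle")
k=big(blk,(222,225,257,258));rect(k,.05,"knob")
g=((hsv[...,1]>120)&(hsv[...,0]>50)&(hsv[...,0]<80)).astype(np.uint8)*255
rect(big(g,(165,260,270,300)),.038,"box")
for p in [(283,193),(311,193),(311,272),(283,272)]: print(onz(p,c,.024)[:2].round(3))
T=np.eye(4);T[:3,:3]=arm.current_tool_rot();T[:3,3]=arm.current_ee_pos()
print((np.linalg.inv(T)@arm.get_calibration("wrist")["cam_to_world"]).round(3))
E
```

```text
plate [599.1 202.7] [248.6  73.8] 84.8 1801.0
tray [533.9 -31.6] [243.1  91.4] 0.7 1923.5
matR [ 376.2 -303.7] [275.3  74.5] 89.1 1874.5
handle [601.2 200.6] [76.8  9.5] 85.2 67.0
knob [508.  138.5] [58.2 58.3] 0.9 286.0
box [385.  210.8] [100.4  69.9] 79.0 685.0
[0.66 0.01]
[ 0.661 -0.078]
[ 0.414 -0.081]
[0.412 0.006]
[[ 0.    -0.968 -0.253  0.073]
 [ 1.     0.    -0.    -0.   ]
 [ 0.    -0.253  0.968 -0.17 ]
 [ 0.     0.     0.     1.   ]]
```

Run:
```python
from h import *
arm.move_to([0.22,-0.36,0.32],down(-90))
im,c=snap("wrist","w1")
arm.move_to([0.43,0.15,0.30],down(-90))
snap("wrist","w2"); print(arm.current_t())
```

```text
3.325
```

View pics/w1.png

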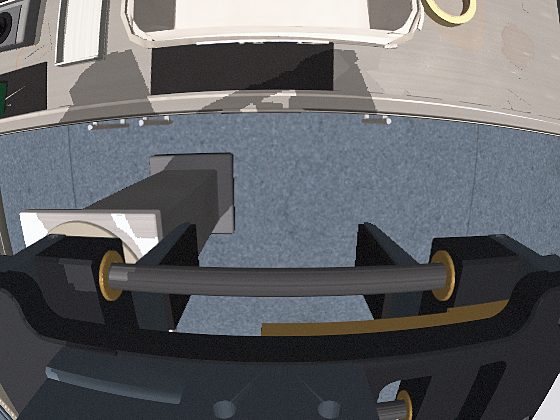

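View pics/w2.png

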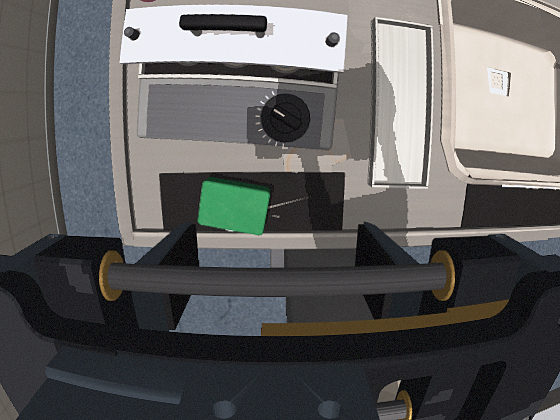

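Wrist view w2: the knob is at (285,117) with a white line on its bar. The plate dowels are at (131,33) and (332,40), with the handle at (223,22). I'll enlarge the knob.

Run:
```python
from h import *
w=cv2.imread("pics/w2.png"); c=arm.get_calibration("wrist")
cv2.imwrite("pics/w2c.png",cv2.resize(w[80:155,240:340],(800,600),interpolation=2))
for p in [(131,33),(332,40)]: print(onz(p,c,.143,True).round(4))
print(onz((285,117),c,.07,True))
m=[onz(p,c,.173,True)[:2] for p in [(181,15),(266,15),(181,30),(266,30)]];print(m)
```

```text
[0.6087 0.3054 0.143 ]
[0.5897 0.0939 0.143 ]
[0.510084   0.13944568 0.07      ]
[array([0.61077528, 0.23947055]), array([0.60534024, 0.15927411]), array([0.59513545, 0.23892308]), array([0.59021878, 0.1592289 ])]
```

View pics/w2c.png

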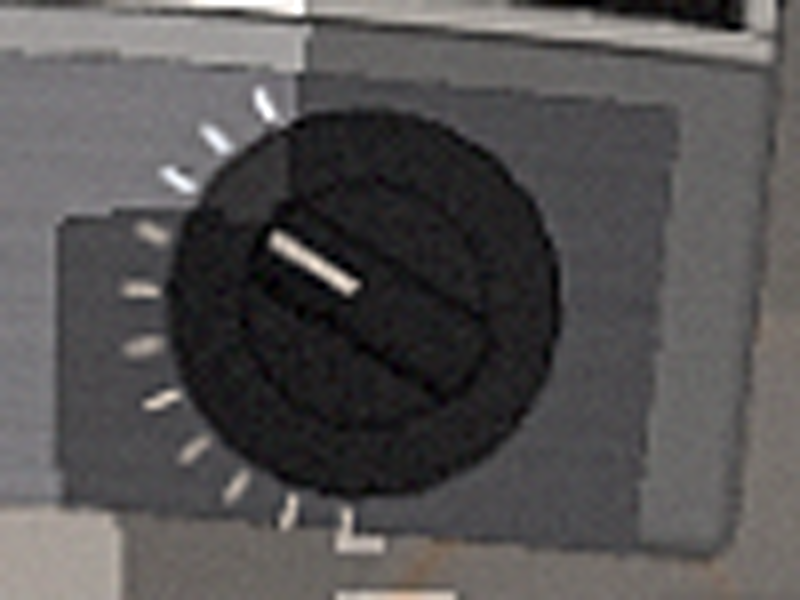

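Run:
```python
from h import *
c=arm.get_calibration("wrist")
f=lambda u,v:(240+u/8,80+v/8)
print("bar",onz(f(370,305),c,.089,True).round(4),"skirt",onz(f(365,302),c,.057,True).round(4))
a=onz(f(355,288),c,.089,True);b=onz(f(270,238),c,.089,True)
d=(b-a)[:2];th=np.degrees(np.arctan2(d[1],d[0]));print("pointer world ang",th,"q deg",180-(th+5.15))
# long edges
for p,q in [((300,195),(480,318)),((270,285),(440,398))]:
    d=(onz(f(*p),c,.089,True)-onz(f(*q),c,.089,True))[:2];print(np.degrees(np.arctan2(d[1],d[0])))
# right mat corners from w1
c1=None
```

```text
bar [0.5084 0.1385 0.089 ] skirt [0.5094 0.1383 0.057 ]
pointer world ang 59.20832243563116 q deg 115.64167756436883
55.573072561836035
56.265396281222806
```

```bash
cat >> h.py <<'E'
YAW=-5.15
a_=np.radians(YAW);XH=np.array([np.cos(a_),np.sin(a_),0]);YH=np.array([-np.sin(a_),np.cos(a_),0])
KN=np.array([.5078,.1388,0])
def kp(x,y,z): return KN+XH*x/1000+YH*y/1000+np.array([0,0,z])
RS=down(-90+YAW)
E
python3 - <<'E'
from h import *
arm.grip(0.0); print("w",arm.current_width())
arm.move_to(kp(34,-12,.16),RS)
arm.move_l(kp(34,-12,.066),RS,feed=.08)
print(arm.current_force().round(2))
for th in [62,72,82,90]:
    t=np.radians(th);d=np.array([np.cos(t),np.sin(t)]);n=np.array([d[1],-d[0]])
    p=12*d+7*n+np.array([16,-13.5])
    arm.move_l(kp(*p,.066),feed=.04);print(th,p.round(1),arm.current_force().round(2))
snap("wrist","k1");print(arm.current_t())
E
```

```text
w 0.0008508672143929508
[-0.56 -0.16 -0.21]
62 [27.8 -6.2] [-0.6  -0.83 -0.28]
72 [26.4 -4.3] [1.31 0.07 1.14]
82 [24.6 -2.6] [ 3.11 -1.21  2.15]
90 [23.  -1.5] [10.69 -6.12 -0.49]
7.925
```

View pics/k1.png

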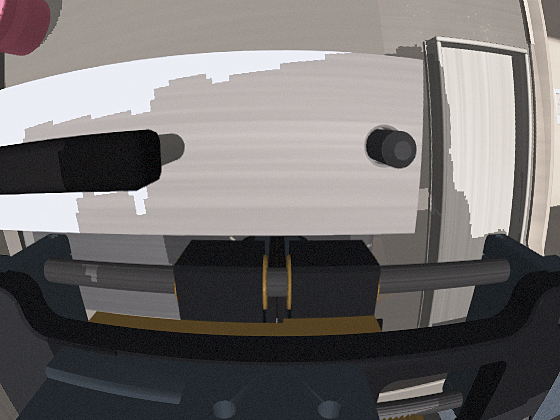

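Run:
```python
from h import *
arm.move_l(kp(29,-1.5,.066),feed=.04)
arm.move_l(kp(29,25,.066),feed=.06);print(arm.current_force().round(2))
for th in [90,100,110,120,130,140,150,160,166]:
    t=np.radians(th);d=np.array([np.cos(t),np.sin(t)]);n=np.array([d[1],-d[0]])
    p=(12 if th<150 else 14)*d+7*n+np.array([16,13.5])
    arm.move_l(kp(*p,.066),feed=.04);print(th,p.round(1),arm.current_force().round(2))
# shift outward
arm.move_l(kp(p[0],p[1]+6,.066),feed=.05)
arm.move_l(kp(-14,p[1]+6,.066),feed=.05)
y=p[1]+6
for y in np.arange(p[1]+6,17,-1.0):
    arm.move_l(kp(-14,y,.066),feed=.03);f=arm.current_force();print(round(y,1),f.round(1))
    if np.hypot(*f[:2])>12: break
print(arm.current_t())
```

```text
[-0.31 -0.12  0.6 ]
90 [23.  25.5] [ 0.05  0.3  -0.84]
100 [20.8 26.5] [ 0.88 -0.05  0.01]
110 [18.5 27.2] [ 1.76 -0.99 -0.12]
120 [16.1 27.4] [ 0.79 -0.3   0.64]
130 [13.6 27.2] [0.57 0.89 0.15]
140 [11.3 26.6] [ 1.5   0.11 -0.3 ]
150 [ 7.4 26.6] [-0.37  0.1   0.2 ]
160 [ 5.2 24.9] [-1.    1.26  0.7 ]
166 [ 4.1 23.7] [-0.13  1.58  0.69]
29.7 [-0.2  0.6 -1.3]
28.7 [-0.7 -0.2  0. ]
27.7 [-0.2  0.4  0.5]
26.7 [ 0.4  0.5 -0.4]
25.7 [-0.6  0.5 -0.6]
24.7 [ 0.7  0.1 -0. ]
23.7 [-0.3  1.   0.4]
22.7 [-2.2  4.6 -0.3]
21.7 [-3.4  4.1  0.5]
20.7 [-1.8  3.6 -0. ]
19.7 [-1.8  3.1  0.6]
18.7 [-1.2  2.8  0.9]
17.7 [-1.7  2.1  0.9]
15.1417
```

Run:
```python
from h import *
y=17.7
while y>8:
    y-=.7
    arm.move_l(kp(-14,y,.066),feed=.03);f=arm.current_force();print(round(y,1),f.round(1))
    if np.hypot(*f[:2])>8: break
arm.move_l(kp(-14,y+12,.066),feed=.06)
arm.move_l(kp(-14,y+12,.16),feed=.15)
arm.move_to([0.42,0.15,0.28],down(-90))
im,c=snap("wrist","w3");print(arm.current_t())
p=proj([*KN[:2],.08],c,True).astype(int);print(p)
x,y=p;w=im[:,:,::-1];cv2.imwrite("pics/w3c.png",cv2.resize(w[max(0,y-38):y+37,x-50:x+50],(800,600),interpolation=2))
```

```text
17.0 [-2.1  3.4  0.8]
16.3 [-3.1  9.1  0.6]
17.4417
[286 109]
```

View pics/w3c.png

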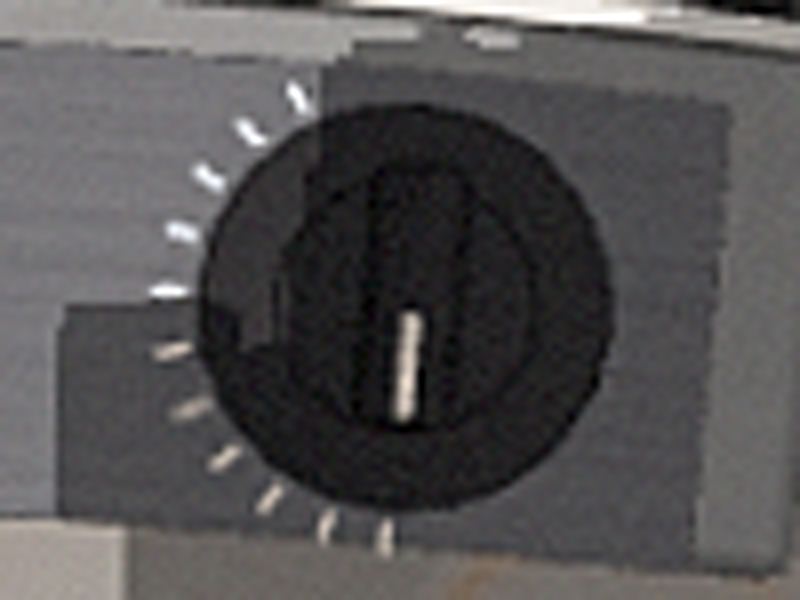

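View pics/w3.png

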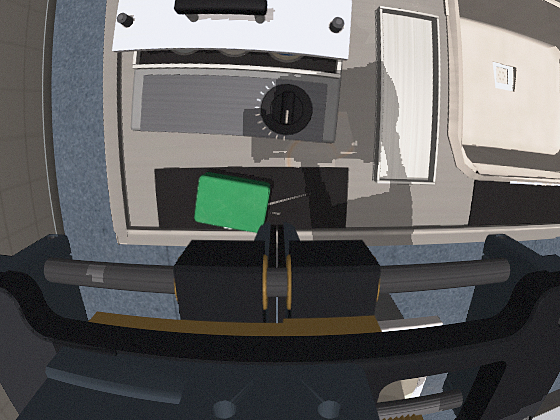

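Run:
```python
from h import *
c=arm.get_calibration("wrist")
f=lambda u,v:(236+u/8,71+v/8)
for a,b in [((413,315),(403,418)),((372,180),(357,410)),((467,180),(452,410))]:
    d=(onz(f(*b),c,.089,True)-onz(f(*a),c,.089,True))[:2];print((np.degrees(np.arctan2(d[1],d[0]))-YAW)%360)
print(onz(f(412,300),c,.089,True))
```

```text
179.81289263971058
181.5319963154733
181.64379113489943
[0.50818683 0.13847666 0.089     ]
```

Run:
```python
from h import *
arm.move_to([0.50,0.20,0.30],down(-90))
arm.grip(0.06)
im,c=snap("wrist","w4");print(arm.current_t(),arm.current_joint_positions())
for a in (YAW,YAW+180):
    q=arm.solve_ik([.6,.2,.2],down(a));print(a,np.round(q,1) if q is not None else None)
    q=arm.solve_ik([.37,-.3,.06],down(a));print(a,np.round(q,1) if q is not None else None)
```

```text
18.9667 [1.54472561e+01 1.68759575e+01 8.18838678e+01 5.67544838e-04
 8.12441597e+01 1.05447418e+02]
-5.15 [13.  29.6 77.  -0.  73.4 18.2]
-5.15 [-46.2  29.8 107.2  -0.   43.  -41.1]
174.85 [  13.    29.6   77.    -0.    73.4 -161.8]
174.85 [-46.2  29.8 107.2  -0.   43.  138.9]
```

View pics/w4.png

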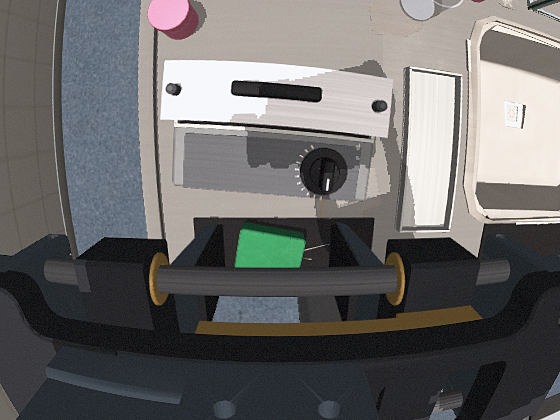

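Run:
```python
from h import *
im=cv2.imread("pics/w4.png");c=arm.get_calibration("wrist")
def blob(x0,y0,x1,y1,th=70):
    g=im[y0:y1,x0:x1].max(2)<th;k=max(cv2.findContours(g.astype(np.uint8),0,1)[0],key=cv2.contourArea);return k+[x0,y0]
k=blob(222,72,332,110)
P=np.array([onz(p[0],c,.171,True)[:2] for p in k],np.float32)*1000
r=cv2.minAreaRect(P);print("handle",[np.round(x,1) for x in r])
for p in [(173,89),(380,105)]:print(onz(p,c,.143,True).round(4))
# plate corners
for p in [(166,60),(392,78),(388,137),(160,121)]:print(onz(p,c,.125,True).round(4))
# tray
for p in [(405,67),(462,72),(452,231),(400,228)]:print("tray",onz(p,c,.024,True).round(4))
w=cv2.resize(im[50:150,150:400],(800,320),interpolation=2);cv2.imwrite("pics/w4c.png",w)
```

```text
handle [array([602.5, 200.9]), array([82.3, 14.1]), np.float64(85.2)]
[0.6108 0.3066 0.143 ]
[0.5941 0.0945 0.143 ]
[0.6464 0.3208 0.125 ]
[0.6265 0.0748 0.125 ]
[0.5606 0.0783 0.125 ]
[0.5785 0.3283 0.125 ]
tray [0.6605 0.0177 0.024 ]
tray [ 0.6657 -0.0801  0.024 ]
tray [ 0.4143 -0.0826  0.024 ]
tray [0.4214 0.0127 0.024 ]
```

View pics/w4c.png

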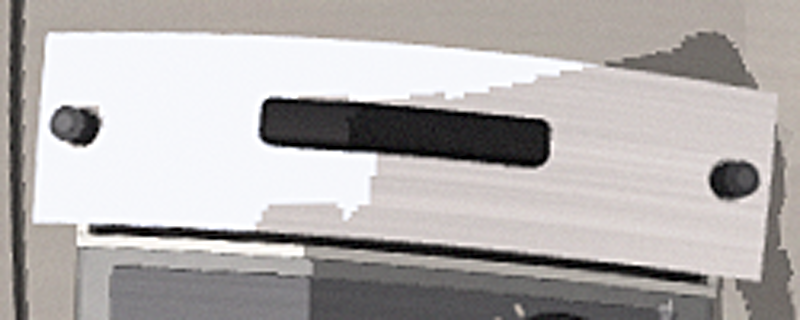

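Run:
```python
from h import *
R=down(-4.9);H=np.array([.6025,.2007])
arm.grip(0.09)
arm.move_to([*H,.25],R)
arm.move_l([*H,.144],feed=.1);print(arm.current_force().round(1))
arm.grip(0.0);print(arm.current_width(),arm.current_force().round(1))
arm.move_l([*H,.150],feed=.03);print(arm.current_force().round(1),arm.current_torque().round(2))
arm.move_l([*H,.190],feed=.05);print(arm.current_force().round(1),arm.current_torque().round(2))
arm.move_l([*H,.25],feed=.1);print(arm.current_force().round(1),arm.current_torque().round(2),arm.current_width())
snap("scene","s1");snap("top","t1");print(arm.current_t())
# right mat from w1
c=arm.get_calibration("wrist")
T=np.eye(4);T[:3,:3]=arm.current_tool_rot();T[:3,3]=arm.current_ee_pos();Rl=np.linalg.inv(T)@c["cam_to_world"]
T[:3,:3]=down(-90);T[:3,3]=[.22,-.36,.32];c["cam_to_world"]=T@Rl
for p in [(152,46),(332,42),(332,91),(151,94)]:print(onz(p,c,.004,True).round(4))
```

```text
[-0.8 -0.1  0.2]
0.013910797157065405 [-0.   0.1  0.3]
[ 0.7 -0.  -1.9] [-0.05 -0.06 -0.08]
[-0.4 -0.5 -3.1] [-0.05 -0.11  0.01]
[ 0.2  0.  -2.8] [-0.04 -0.11 -0.06] 0.013673102741539826
25.5167
[ 0.4213 -0.1682  0.004 ]
[ 0.4177 -0.4443  0.004 ]
[ 0.3412 -0.444   0.004 ]
[ 0.3436 -0.1674  0.004 ]
```

View pics/s1.png

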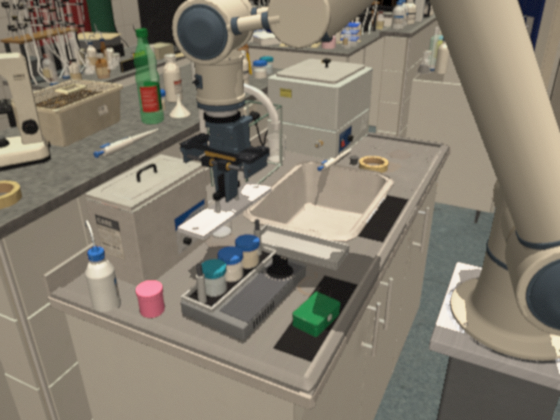

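Run:
```python
import cv2
w=cv2.imread("pics/w1.png");cv2.imwrite("pics/w1c.png",cv2.resize(w[20:120,130:360],None,fx=3.4,fy=3.4,interpolation=2))
w=cv2.imread("pics/t1.png");cv2.imwrite("pics/t1c.png",cv2.resize(w[130:310,150:450],(800,480),interpolation=2))
```

```text
(no output)
```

View pics/w1c.png

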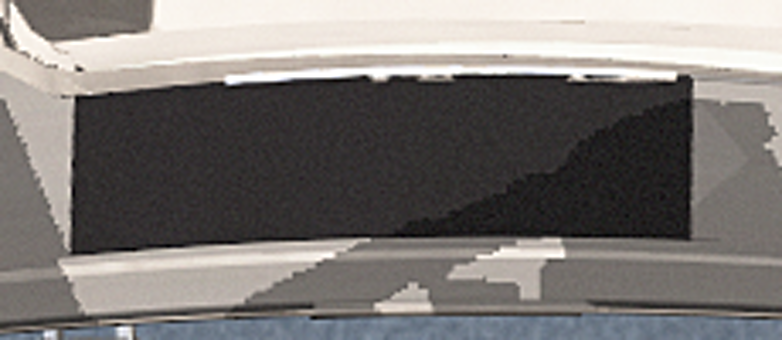

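View pics/t1c.png

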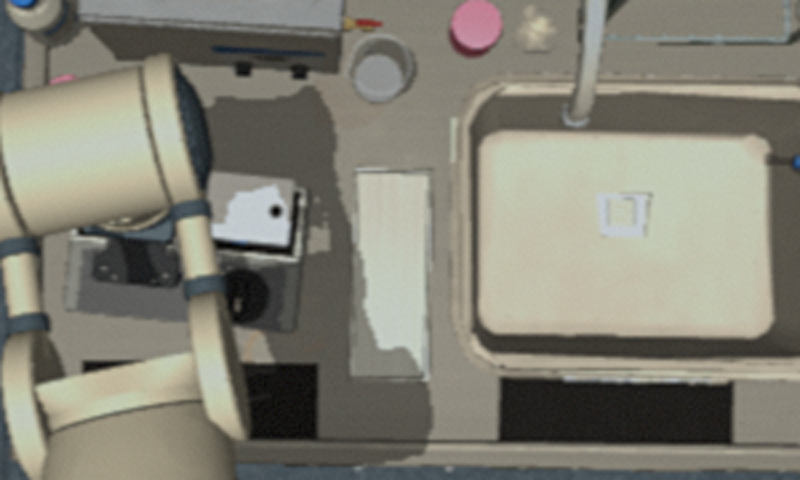

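Run:
```python
from h import *
t=cv2.imread("pics/top0.png");c=arm.get_calibration("top");g=cv2.GaussianBlur(t,(1,1),0).max(2).astype(float)
def edges(col,r0,r1,g=g):
    s=g[r0:r1,col-2:col+3].mean(1);d=np.diff(s)
    i=int(np.argmin(d));j=int(np.argmax(d))
    sub=lambda k,s:k+0.5*(d[k-1]-d[k+1])/(d[k-1]-2*d[k]+d[k+1]) if 0<k<len(d)-1 else k
    return r0+sub(i,1)+.5, r0+sub(j,1)+.5
for col in (186,190,195,245,255,262,345,360,380,400,415):
    a,b=edges(col,258 if col<300 else 262,303)
    print(col,round(a,1),round(b,1),onz((col,a),c,.004)[:2].round(4),onz((col,b),c,.004)[:2].round(4))
s=g[285,:]
for r in (280,288):
  s=g[r-2:r+3].mean(0)
  print([ (k,round(s[k])) for k in list(range(332,342))+list(range(420,430))])
w=cv2.imread("pics/scene0.png");cv2.imwrite("pics/s0r.png",cv2.resize(w[160:260,330:430],(600,600),interpolation=2))
```

```text
186 264.8 293.8 [0.4292 0.312 ] [0.3387 0.3092]
190 264.8 293.9 [0.4294 0.2994] [0.3386 0.2967]
195 264.8 293.9 [0.4297 0.2837] [0.3387 0.2811]
245 265.7 294.5 [0.4291 0.1263] [0.339  0.1243]
255 265.8 294.7 [0.4292 0.0947] [0.339  0.0929]
262 265.9 294.7 [0.4294 0.0726] [0.3392 0.0709]
345 271.2 262.5 [ 0.4164 -0.1904] [ 0.4439 -0.1902]
360 271.9 262.5 [ 0.4151 -0.238 ] [ 0.4446 -0.2379]
380 272.8 263.5 [ 0.4131 -0.3017] [ 0.4422 -0.3016]
400 273.0 264.2 [ 0.4134 -0.3654] [ 0.4411 -0.3654]
415 273.4 264.3 [ 0.4128 -0.4132] [ 0.4415 -0.4133]
[(332, 146), (333, 148), (334, 148), (335, 146), (336, 126), (337, 84), (338, 40), (339, 29), (340, 32), (341, 31), (420, 33), (421, 32), (422, 30), (423, 33), (424, 65), (425, 112), (426, 141), (427, 145), (428, 142), (429, 142)]
[(332, 143), (333, 144), (334, 144), (335, 142), (336, 118), (337, 69), (338, 35), (339, 30), (340, 32), (341, 32), (420, 31), (421, 30), (422, 30), (423, 38), (424, 75), (425, 119), (426, 143), (427, 143), (428, 140), (429, 141)]
```

View pics/s0r.png

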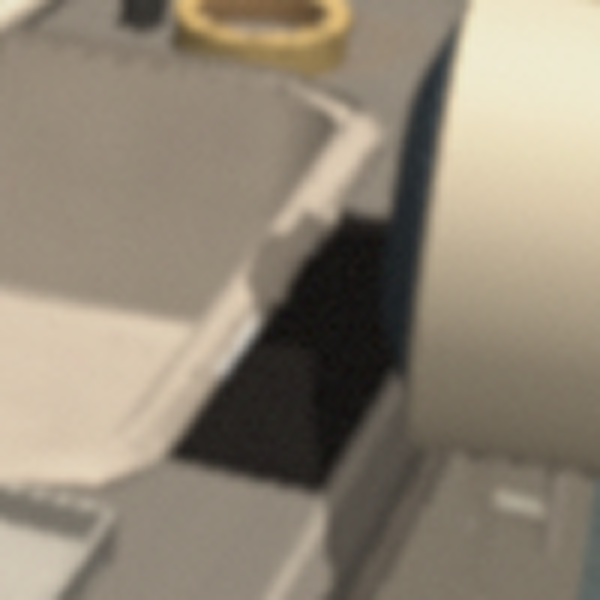

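Run:
```python
from h import *
t=cv2.imread("pics/top0.png");c=arm.get_calibration("top");g=t.max(2).astype(float)
for col in (342,350,360,380,400,415,420):
    s=g[284:304,col-2:col+3].mean(1);d=np.diff(s);k=int(np.argmax(d));r=284+k+.5+0.5*(d[k-1]-d[k+1])/(d[k-1]-2*d[k]+d[k+1])
    print(col,round(r,1),onz((col,r),c,.004)[:2].round(4),s.round()[k-2:k+4])
for r in (280,290):print(onz((336.9,r),c,.004)[:2],onz((424.4,r),c,.004)[:2])
print(arm.current_t())
```

```text
342 295.6 [ 0.3399 -0.1814] [ 22.  16.  36.  72.  96. 100.]
350 295.5 [ 0.3404 -0.2067] [21. 20. 37. 72. 91. 99.]
360 295.7 [ 0.3404 -0.2384] [ 18.  17.  29.  65.  89. 103.]
380 296.4 [ 0.339  -0.3018] [ 17.  24.  50.  84. 104.  97.]
400 296.4 [ 0.3399 -0.3653] [20. 19. 44. 81. 98. 98.]
415 296.3 [ 0.3407 -0.4129] [ 18.  18.  43.  79.  93. 101.]
420 296.5 [ 0.3404 -0.4288] [ 24.  23.  48.  85. 107. 125.]
[ 0.3884306  -0.16487803] [ 0.39236658 -0.44311361]
[ 0.3570854  -0.16512587] [ 0.36090852 -0.44295015]
25.5167
```

Run:
```python
from h import *
R=down(0);M=np.array([.382,-.3045])
arm.move_l([*M,.25],R,feed=.2)
arm.move_l([*M,.05],feed=.1);print(arm.current_force().round(1))
for z in (.045,.041,.038,.036,.035,.034,.0335,.033,.0325,.032):
    arm.move_l([*M,z],feed=.03);f=arm.current_force();print(z,f.round(1),arm.current_torque().round(2))
    if f[2]>2: break
snap("scene","s2");snap("wrist","w5");print(arm.current_t())
```

```text
[-0.3 -0.3 -2.5]
0.045 [-0.1  0.2 -1.3] [-0.02 -0.06  0.02]
0.041 [-0.1  0.4 -2.1] [ 0.01 -0.09  0.04]
0.038 [-0.1  0.7 -2.2] [-0.06 -0.07  0.01]
0.036 [ 0.2 -0.  -2.6] [-0.04 -0.09  0.01]
0.035 [ 0.4 -0.2 -2.4] [-0.02 -0.09  0.04]
0.034 [-1.   0.5 -2.5] [-0.03 -0.11  0.03]
0.0335 [ 0.   0.2 -2.6] [-0.01 -0.1   0.05]
0.033 [-2.2  0.4  2.8] [-0.02  0.15  0.  ]
32.775
```

View pics/w5.png

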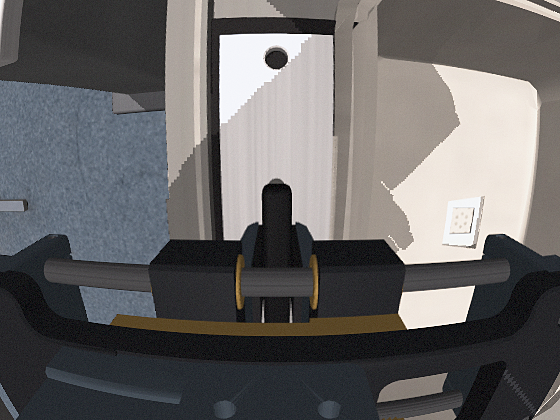

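View pics/s2.png

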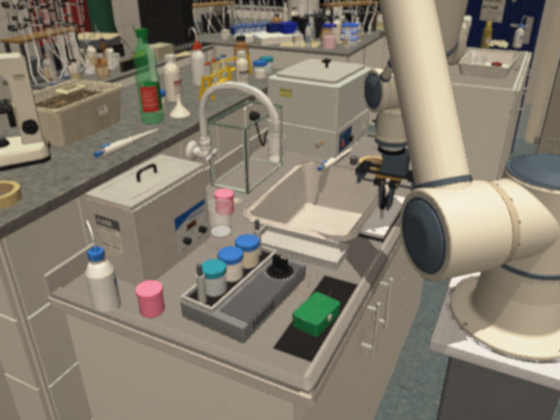

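Run:
```python
from h import *
arm.grip(0.034);print(arm.current_width(),arm.current_force().round(1))
M=[.382,-.3045]
arm.move_l([*M,.15],feed=.15)
arm.move_to([.33,-.28,.30],down(-90))
im,c=snap("wrist","w6");print(arm.current_t())
for p in [1]:
    for y in (-.18,-.43):
        for x in (.349,.415):print(proj([x,y,.014],c,True).round(0))
```

```text
0.03419648501736805 [-0.7  0.1 -0.4]
35.6833
[207. 161.]
[206. 115.]
[380. 162.]
[382. 117.]
```

View pics/w6.png

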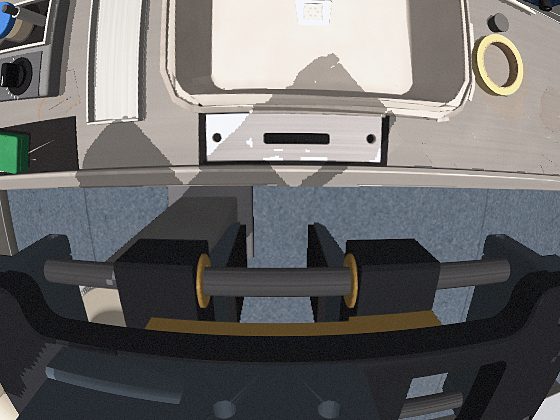

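Run:
```python
from h import *
w=cv2.imread("pics/w6.png");cv2.imwrite("pics/w6c.png",cv2.resize(w[95:185,190:400],None,fx=3.8,fy=3.8,interpolation=2))
```

```text
(no output)
```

View pics/w6c.png

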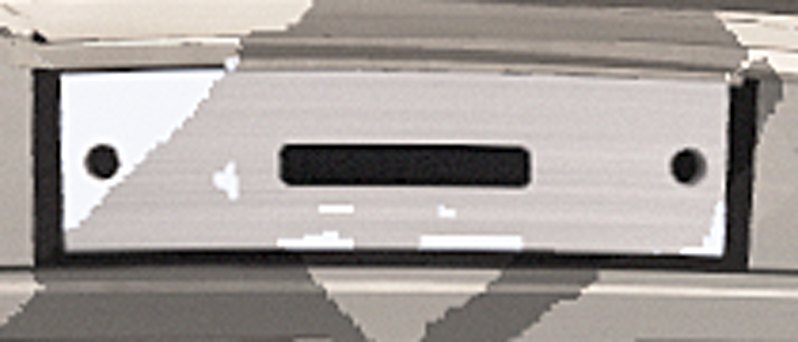

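Run:
```python
from h import *
arm.move_to([.50,.12,.32],down(-90))
im,c=snap("wrist","w7");snap("top","t2");print(arm.current_t())
```

```text
37.3833
```

View pics/w7.png

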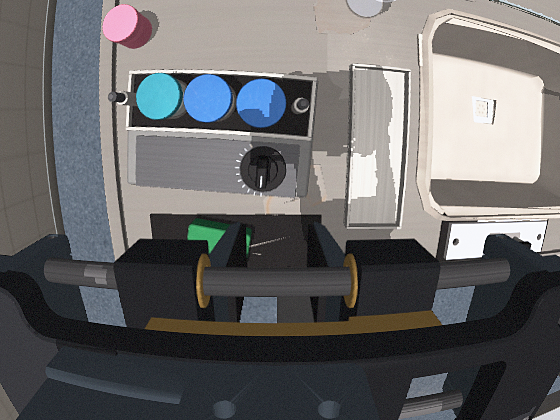

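View pics/t2.png

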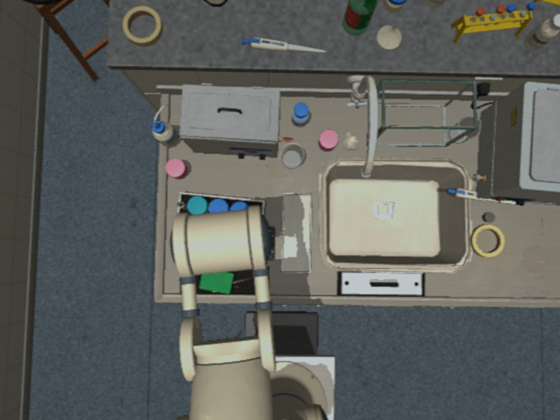

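Three jars stand on the shaker, with lids at teal (160,96), blue (210,98) and blue (261,102). The pink jars stand on the worktop, off the shaker, so they are decoys. Next I'll measure the lids.

```bash
cat >> h.py <<'E'
def jars(im,c,z=.110,fish=True,roi=None,show=True):
    hsv=cv2.cvtColor(im,cv2.COLOR_RGB2HSV)
    m=((hsv[...,1]>110)&(hsv[...,2]>60)&(hsv[...,0]>83)&(hsv[...,0]<125)).astype(np.uint8)
    if roi: z0=np.zeros_like(m);z0[roi[1]:roi[3],roi[0]:roi[2]]=m[roi[1]:roi[3],roi[0]:roi[2]];m=z0
    d=cv2.distanceTransform(cv2.morphologyEx(m,cv2.MORPH_OPEN,np.ones((3,3))),cv2.DIST_L2,5)
    n,l=cv2.connectedComponents((d>d.max()*.5).astype(np.uint8))
    out=[]
    for i in range(1,n):
        ys,xs=np.nonzero(l==i)
        if len(xs)<30: continue
        p=(xs.mean(),ys.mean());h=hsv[int(p[1]),int(p[0]),0]
        out.append((np.round(p,1),int(h),onz(p,c,z,fish).round(4),round(float(d[l==i].max()),1)))
    return out
E
python3 - <<'E'
from h import *
im=cv2.imread("pics/w7.png")[:,:,::-1].copy();c=arm.get_calibration("wrist")
for j in jars(im,c,roi=(100,50,330,140)):print(*j)
O=np.array([.6025,.2007,0])
for k in (64,0,-64):print((O+YH*k/1000)[:2].round(4))
print("dowels",onz((113,97),c,.143,True),onz((303,103),c,.143,True))
for p in [(352,66),(410,70),(401,228),(346,226)]: print(onz(p,c,.024,True)[:2].round(4))
E
python3 - <<'E'
import cv2
w=cv2.imread("pics/w7.png");cv2.imwrite("pics/w7c.png",cv2.resize(w[50:240,100:420],(800,475),interpolation=2))
E
```

```text
[157.9  95.7] 95 [0.6105 0.2623 0.11  ] 21.8
[207.3  97.8] 107 [0.604  0.2004 0.11  ] 23.4
[260.6 102.7] 107 [0.5964 0.1378 0.11  ] 24.2
[0.6082 0.2644]
[0.6025 0.2007]
[0.5968 0.137 ]
dowels [0.61122903 0.30696373 0.143     ] [0.59410584 0.09153394 0.143     ]
[0.6586 0.011 ]
[ 0.6606 -0.08  ]
[ 0.4144 -0.0784]
[0.419  0.0132]
```

View pics/w7c.png

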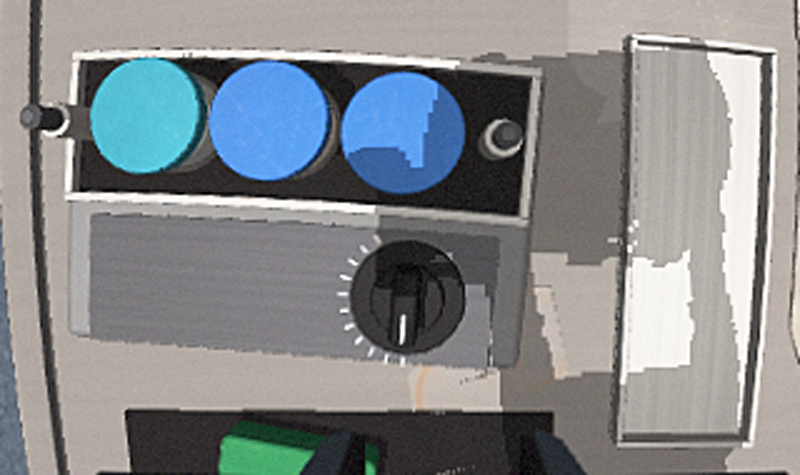

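```bash
cat >> h.py <<'E'
TR=np.array([.538,-.0335])
def pick(xy,a=-5.0,ztcp=.078,op=.08):
    R=down(a);arm.grip(op)
    arm.move_to([*xy,.20],R)
    arm.move_l([*xy,ztcp],feed=.12);f=arm.current_force().round(1)
    arm.grip(0.0);w=arm.current_width()
    arm.move_l([*xy,.20],feed=.12)
    print("pick",f,w,arm.current_width(),arm.current_force().round(1))
def place(xy,lift,a=-90,zhi=.20):
    """lift: grasp TCP height above jar foot"""
    arm.move_to([*xy,zhi],down(a))
    arm.move_l([*xy,.004+lift+.008],feed=.12)
    for dz in (.004,.002,.001,0,-.001,-.002):
        arm.move_l([*xy,.004+lift+dz],feed=.03);f=arm.current_force()
        if f[2]>2: break
    print("place dz",dz,f.round(1))
    arm.grip(.075)
    arm.move_l([*xy,.20],feed=.15)
E
python3 - <<'E'
from h import *
pick([.5966,.1376])
place(TR+[.072,0],.033)
snap("top","t3")
arm.move_to([.50,.10,.32],down(-90))
im,c=snap("wrist","w8");print(arm.current_t())
for j in jars(im,c,roi=(0,20,560,200)):print(*j)
E
```

```text
pick [-0.   0.2  0. ] 0.05839441825062093 0.05867206743868836 [ 0.6 -0.2 -1.3]
place dz 0 [-1.8  1.1  4.8]
48.6667
[143.2  97.1] 95 [0.6104 0.262  0.11  ] 21.2
[191.4  98.8] 107 [0.6038 0.1999 0.11  ] 23.4
[376.3  96.9] 109 [ 0.6073 -0.0183  0.11  ] 20.2
```

View pics/w8.png

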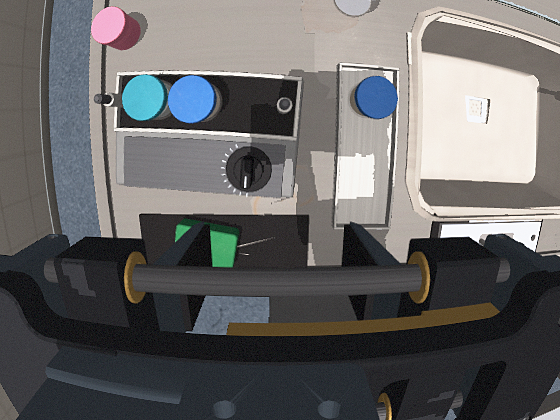

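The first jar stands in the tray at (376,97). The other two have not moved: teal (145,97) and blue (192,98).

Run:
```python
from h import *
im=cv2.imread("pics/w8.png")[:,:,::-1].copy();c=arm.get_calibration("wrist")
print(onz((376.3,96.9),c,.069,True))
pick([.6032,.2003])
arm.move_to([.538,-.0335,.20],down(-90))
place(TR,.033)
arm.move_to([.50,.10,.32],down(-90))
im,c=snap("wrist","w9");print(arm.current_t())
for j in jars(im,c,roi=(0,20,560,200)):print(*j)
```

```text
[ 0.61071439 -0.03123902  0.069     ]
pick [ 0.2 -0.4 -0.8] 0.05826737131048075 0.05809980156629869 [ 0.  -0.3 -0.5]
place dz 0 [-0.8  1.1  6. ]
59.3167
[142.8  96.5] 95 [0.6104 0.2622 0.11  ] 21.2
[376.2  96.4] 108 [ 0.6072 -0.0181  0.11  ] 20.4
[374.6 148.6] 108 [ 0.5443 -0.0178  0.11  ] 20.6
```

View pics/w9.png

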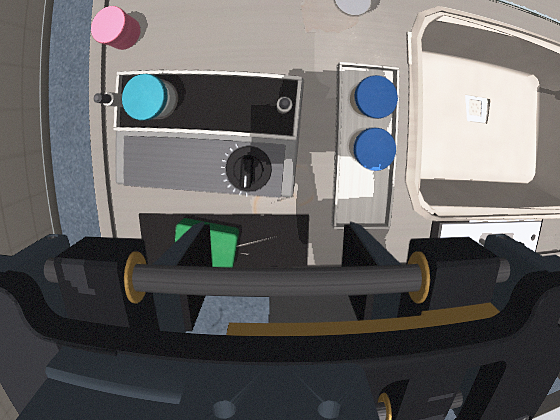

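Both blue jars stand in the tray at (376,96) and (375,149). The teal one is unmoved at (145,97).

Run:
```python
from h import *
pick([.6095,.2633])
place(TR-[.072,0],.033)
arm.move_to([.45,.06,.32],down(-90))
im,c=snap("wrist","w10")
for j in jars(im,c,z=.069,roi=(0,20,560,230)):print(*j)
arm.move_to([.22,-.36,.32],down(-90))
snap("top","t4");snap("scene","s4");snap("wrist","w11");print(arm.current_t())
t=cv2.imread("pics/t4.png");cv2.imwrite("pics/t4c.png",cv2.resize(t[130:310,150:450],(800,480),interpolation=2))
```

```text
pick [-0.5 -0.1  0.1] 0.05799995895388842 0.05829017412020241 [-0.3 -0.3 -1.3]
place dz 0 [-0.3  1.3  8.1]
[347.8  58.1] 106 [ 0.6102 -0.0315  0.069 ] 20.4
[347.8 110.4] 108 [ 0.5404 -0.0317  0.069 ] 20.8
[346.4 164.7] 95 [ 0.4687 -0.0317  0.069 ] 20.8
71.6417
```

View pics/w10.png

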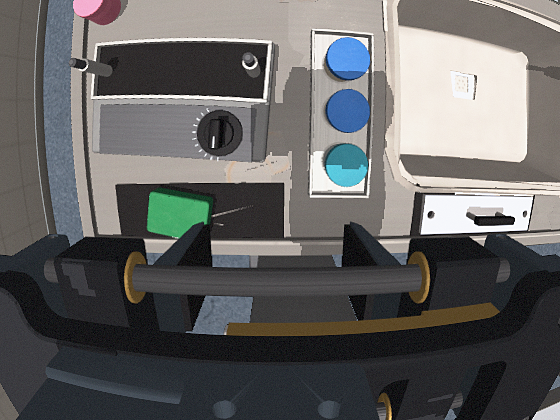

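View pics/t4c.png

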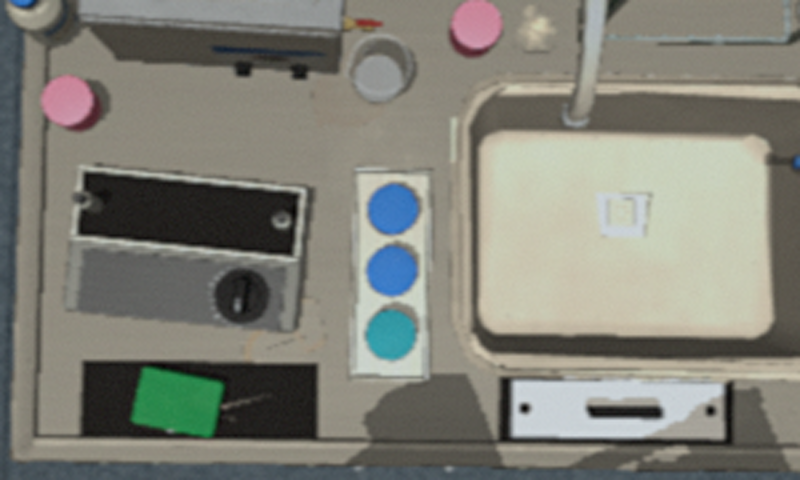

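View pics/s4.png

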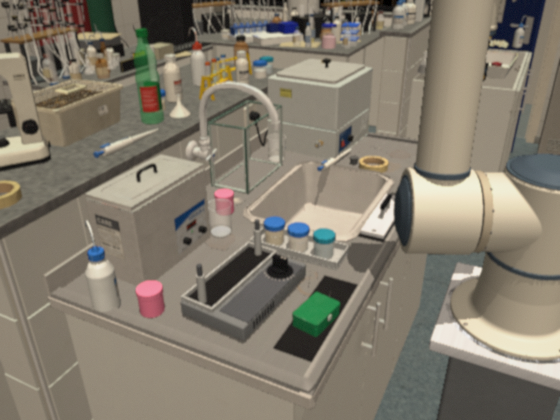

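The jars, box and beaker look right. I'll measure how well the plate is centred before handing in.

Run:
```python
from h import *
t=cv2.imread("pics/t4.png");c=arm.get_calibration("top")
g=t.max(2).astype(float);v=t[...,0].astype(float)
for col in (345,350,372,380,395,410,416):
    s=g[262:304,col-1:col+2].mean(1);d=np.diff(s)
    print(col,s.round().astype(int).tolist())
w=cv2.imread("pics/w11.png");cv2.imwrite("pics/w11c.png",cv2.resize(w[20:120,130:360],None,fx=3.4,fy=3.4,interpolation=2))
cw=arm.get_calibration("wrist")
g=w.max(2).astype(float)
for col in (170,240,310):
    print(col,g[35:110,col-1:col+2].mean(1).round().astype(int).tolist())
print([proj([x,y,z],cw,True).round(1).tolist() for x,y,z in [(.349,-.3,.014),(.382,-.3,.060),(.415,-.3,.014),(.340,-.3,.004)]])
```

```text
345 [97, 169, 181, 182, 183, 171, 132, 142, 139, 102, 140, 205, 217, 215, 214, 213, 215, 217, 205, 148, 97, 90, 129, 192, 213, 215, 213, 214, 215, 216, 213, 172, 83, 47, 111, 158, 171, 151, 138, 140, 143, 141]
350 [87, 150, 175, 181, 184, 171, 134, 144, 140, 100, 134, 203, 217, 214, 214, 213, 213, 214, 214, 209, 202, 201, 208, 214, 214, 212, 213, 212, 213, 215, 212, 172, 85, 47, 110, 148, 165, 150, 140, 140, 141, 141]
372 [57, 98, 167, 182, 190, 175, 133, 170, 165, 155, 137, 199, 216, 213, 213, 215, 207, 177, 171, 158, 83, 27, 32, 47, 120, 202, 217, 214, 213, 213, 218, 204, 110, 40, 89, 142, 175, 148, 104, 85, 84, 86]
380 [59, 85, 146, 179, 189, 176, 137, 179, 168, 166, 179, 208, 213, 214, 213, 213, 215, 207, 177, 160, 87, 34, 33, 30, 103, 203, 217, 214, 213, 215, 219, 205, 122, 45, 64, 106, 111, 97, 86, 85, 84, 85]
395 [62, 63, 105, 167, 187, 184, 169, 191, 184, 161, 180, 185, 207, 215, 214, 214, 208, 179, 168, 157, 91, 35, 31, 26, 76, 164, 209, 216, 215, 202, 180, 160, 93, 29, 47, 82, 109, 132, 136, 134, 107, 85]
410 [61, 65, 101, 153, 183, 181, 156, 169, 191, 171, 171, 166, 201, 2
[... 804 characters left out ...]
17, 42, 48, 53, 57, 57, 62, 48, 27, 7, 29, 255, 255, 252, 251, 251, 251, 252, 251, 251, 251, 251, 252, 251, 251, 251, 251, 251, 251, 251, 255, 255, 95, 30, 46, 49, 45, 60, 117, 112, 114, 152, 156, 134, 110, 111, 114, 111, 108, 112, 111, 110, 113, 111, 113, 88, 103]
310 [247, 252, 254, 102, 176, 206, 255, 254, 252, 251, 251, 251, 251, 251, 252, 251, 252, 251, 252, 253, 255, 215, 215, 221, 213, 197, 158, 121, 127, 128, 170, 208, 213, 211, 220, 220, 214, 212, 213, 214, 219, 222, 219, 211, 214, 218, 215, 218, 216, 239, 114, 12, 31, 30, 21, 64, 122, 111, 111, 137, 157, 131, 109, 110, 109, 111, 109, 110, 110, 113, 114, 111, 116, 117, 50]
[[235.9, 85.4], [231.7, 57.5], [236.2, 42.2], [236.7, 92.1]]
```

View pics/w11c.png

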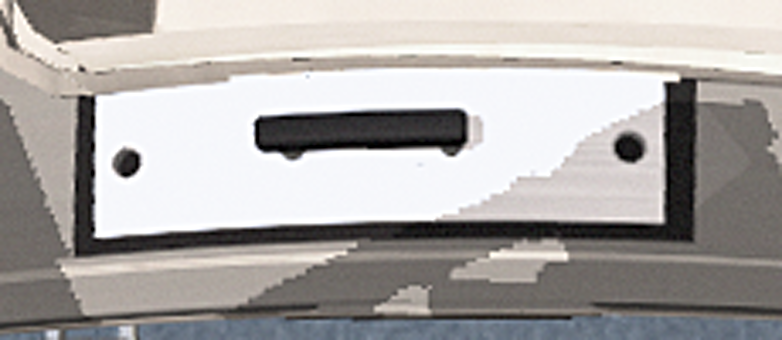

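Run:
```python
from h import *
arm.sign_off();print(arm.current_t())
```

```text
the job is handed in; nothing more can be done
the job is handed in; nothing more can be done
```

The job was carried out in the order asked and handed in at about 72 s of the 208 s. No verdict was reported.

- **Knob:** I pushed its bar anticlockwise with the closed fingers until the force rose to about 9 N at the end stop. The gripper body would have hit the plate's handle if I had gripped the knob. The camera then showed the bar within about 2° of off.
- **Plate:** I lifted it level and straight up off the dowels and laid it flat, lengthways, on the empty right mat. It touched down at the height expected for the mat. It is centred to about 1–2 mm along the mat. Across the mat it sits about 5 mm towards the front edge. I left it there because the sink rim overlaps the mat's back edge.
- **Jars:** all three (two blue, one teal) stand upright in the tray, at x ≈ 0.61, 0.54 and 0.47 m. I saw no jar knocked aside during the run. The pink look-alikes were not touched.
- **Slide box and beaker:** in the final pictures both look to be where they started.

The different views disagreed by 2–3 mm on the mat and rim edges, so the 5 mm figure is only good to about that.

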